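# Put the eye loupe away in the touch-latch drawer

## Robot

A 6-joint arm with a two-finger parallel gripper is mounted at the origin on the work surface. World frame = base frame: x ahead of the robot, y to its left, z up, the work surface at z = 0. Lengths are in m, angles in rad, forces in N, time in s.
With the tool pointing down it reaches from about 0.225 to 0.725 m from the base axis. Payload 3.1 kg.
Tool frame: the origin (TCP) lies at the very end of the fingers, on their centre line; the grasp point (between the pads) lies 19 mm behind it; z points along the fingers, y is the direction in which the jaws open and shut (so a half turn about z gives the same grasp; the last joint's range is limited). The gripper opens to 85 mm and grips with 20 to 120 N. Pads are 22 mm wide; open, the fingers measure 114 mm over their backs; the gripper's body (76 mm by 85 mm) begins 54 mm behind the grasp point. The pads swing forward as they close: fully open they stand 13 mm farther back than shut.
Start: joints at [-1.416, 0.048, 0.099, 1.622, 0, 1.443], TCP at [0.146, -0.504, 0.231] pointing down, gripper open.
Joint ranges: [-2.91, 2.91], [-0.99, 1.94], [-1.21, 1.42], [-2.12, 2.29], [-1.49, 1.47], [-3.14, 3.14]. Speed limits (rad/s): [2.79, 2.79, 3.14, 3.14, 3.14, 3.14].

## Interface

Orientations are given as a rotation vector (axis times angle).
In Python, from plant import arm gives the robot as it stands. The module is installed in compiled form; this text tells all that it offers.
- The arm moves only by the tool step_arm, never from a script. Its argument "commands" is a list that holds one entry, the list of rows, each a list of 7 numbers: the opening in per cent of the stroke, from 0 (shut) to 100 (fully open), then the shift along the tool's x, y, z in m, then the turn, a rotation vector about the tool's x, y, z in degrees. A call has 1 to 5 rows; each row shifts and turns the pose as measured when the row begins, along the tool's axes as they then stand; what a row does not reach is not made up. A row lasts 1/10 s, in which the tool goes at most 50 mm and 8.59 degrees, less where a joint would pass 70% of its speed; a pose out of reach is approached as far as the arm can. A call is refused whole if a number of a shift passes 0.05 or a number of a turn 8.59, either way. A call with a gripper value outside its range is refused whole. The fingers move at their own pace and stop on an object; "grip_force" is the grip in N (left out, the last holds). Time passes only in rows, so rows that do not move let the fingers close. It gives the time, the measured TCP pose, the force and the opening at its end, in the units of the state.
- arm.get_state(): the state, without advancing time (a new reading comes with each control period).
- arm.camera(name): name is "scene" or "top" or "wrist"; returns a dict with "frame" (384x512x3 uint8, blue, green, red), "vfov" (degrees; the focal length in pixels is half the picture's height over the tangent of half this angle, whatever the lens; pixels are square), "cx", "cy" (the principal point, pixels), "D" ([k1, k2, p1, p2, k3] as OpenCV has them; the pictures are not rectified), "R" (3x3) and "t" (3): a world point X has camera coordinates R X + t. Camera axes: x right, y down, z forward; pixel columns grow to the right and rows downward; lengths in m; the calibration is good to about 2 mm. A picture is of the moment at which its call begins. There is no depth.
- arm.hand_in(): hands the job in, once; it reports no verdict.
The state is a dict: "time_s": time; "joint_pos": joint angles; "joint_velocities": joint speeds; "effort": joint torques, N m; "ee_pos": TCP position; "orientation": TCP orientation; "wrist_force": force on the tool from outside, world axes, zero at the start; "moment": the same for the moment, N m; "grip_width": opening from 0.0 (shut) to 1.0 (fully open).
Only numpy, scipy, OpenCV 4.12 (cv2) and the standard library are available. Lean on these libraries where they do the work, as an engineer would, in place of code of your own. Each camera call takes 0.05 s, during which the arm holds its last target. There are 200 camera calls.

## Task

Press the front of the little chest's handleless drawer so that its touch latch lets go and the drawer springs out, stand the black eye loupe upright inside it, then press the drawer in again until it latches shut with the loupe inside. Press gently, just until you feel the latch bottom, never harder than 18 N, let go of everything at the end, and leave the other things on the bench where they are.

Things in the scene. Friction and masses are not known exactly. Their poses are not given: they have to be found in the camera images.
- chest: Fixed wooden one-drawer chest on the bench, 190 deep (x) x 200 wide (y) x 64 high. Origin: centre of its underside. Its -x side is the drawer side, facing roughly towards the robot; +x is the direction in which the drawer is pushed in.
- drawer_front (a point): Centre of the outer face of the plain wooden drawer front, 34 mm above the bench, moving with the drawer; axes as the chest's (push along +x). The front is 194 wide x 52 high (8 to 60 mm above the bench) x 12 thick, without handle; latched, its inner face stands 14 mm proud of the chest. Touch it slowly (under 30 mm/s), mid-width; a steady 12 to 14 N is always enough, over 18 N is too hard.
- drawer_place (a point): Point on the top of the drawer's floor, moving with the drawer; axes as the chest's. It lies 38 mm behind the front's inner face, the middle of the part open from above when the drawer is out: 76 mm (x) between front and chest, 158 mm (y) between side walls 34 mm high. Floor 12 mm above the bench.
- drawer (a joint): Drawer travel, m: 0 latched, 0.062 sprung fully out. To unlatch or relatch, press to 5 to 11 mm beyond latched (negative; depth differs by chest and is unseen) against a spring of 5 to 9 N; about 1 mm further a stiff rubber stop adds about 10 N per mm. Let go: from latched it then springs out; from out it returns to 0 and stays. Pressed too little, it goes back to what it was.
- loupe_mid (a point): Centre (16 mm above its foot) of the loose black eye loupe, a tapered cup standing on its wide rim: foot 36 diameter x 6 high, then narrowing to a barrel of 26 diameter from 11 to 31 mm up, 32 high in all, with a lens in the top. 40 g. z is its upright axis.
- tin: Bystander: round flat metal tin, 54 diameter x 24 high; origin centre of underside.
- doming_block: Bystander: dark steel cube of 42 mm with round dimples; origin centre of underside.
- bur_stand: Bystander: round wooden stand, 52 diameter x 26 high, holding upright burs to 52 mm; origin centre of underside.
Mind the look-alikes: they are no part of the job. What is shaped like the part that bears loupe_mid but orange is not meant.

How it is judged:
By the outcome, as a careful person would: the job done as asked, in the order asked, and still so for the second after the job is handed in, with the robot touching nothing.
It also fails if it takes over 67 s, if anything falls off the work surface, if the arm or the gripper's body presses on something with over 40 N, if the wrist force passes 120 N, or if a joint passes its speed limit or range.

## Working session

There is one attempt and no reset: what is moved stays moved. The work goes in short steps, Python scripts to look and compute and a tool call to move; the robot and the scene stay as the last step left them, time stands still between calls to the robot, and variables do not carry over. Pictures are saved under pics/ and viewed, about 8 in all and at most 12, crops included, and the job is handed in when it is done.

Besides the shell and the picture viewer there is one more tool, called after ">>>" as name(argument=value, ...) on one line, values as JSON. step_arm: Moves the arm, as the interface text tells. Its arguments: {"type":"object","properties":{"commands":{"type":"array","items":{"type":"array","items":{"type":"array","items":{"type":"number"}}}},"grip_force":{"type":"number"}},"required":["commands"]}

```bash
mkdir -p pics; cat > h.py <<'E'
import numpy as np, cv2
from plant import arm
from scipy.spatial.transform import Rotation as Ro
def K(c):
    f=c["frame"].shape[0]/2/np.tan(np.radians(c["vfov"])/2)
    return np.array([[f,0,c["cx"]],[0,f,c["cy"]],[0,0,1.]])
def ray(c,px,z):
    u=cv2.undistortPoints(np.array(px,float).reshape(-1,1,2),K(c),np.array(c["D"],float)).reshape(-1,2)
    R=np.array(c["R"]);o=-R.T@np.array(c["t"])
    d=np.c_[u,np.ones(len(u))]@R
    return o+d*((z-o[2])/d[:,2])[:,None]
def proj(c,X):
    return cv2.projectPoints(np.array(X,float).reshape(-1,1,3),cv2.Rodrigues(np.array(c["R"]))[0],np.array(c["t"],float),K(c),np.array(c["D"],float))[0].reshape(-1,2)
E
python3 - <<'E'
from h import *
for n in("scene","top"):
    c=arm.camera(n); cv2.imwrite(f"pics/{n}0.png",cv2.resize(c["frame"],(800,600)));
    np.save(n+".npy",c,allow_pickle=True)
    print(n,-np.array(c["R"]).T@c["t"],c["vfov"])
print(arm.get_state())
E
```

```text
scene [0.83773205 0.60073234 0.60960591] 51.919990825555786
top [0.37972313 0.00863426 0.85513323] 57.39076828736556
{'time_s': 0.1, 'joint_pos': array([-1.41580474e+00,  4.86867916e-02,  9.77192071e-02,  1.62202162e+00,
       -1.22048947e-05,  1.44301984e+00]), 'joint_velocities': array([-4.77719277e-05, -1.25148501e-03,  3.18487197e-03,  8.61489579e-04,
       -1.14760482e-03, -6.70973364e-04]), 'effort': array([ 3.64470165e-03, -3.39851153e+01,  3.20935893e+01,  1.58306264e-02,
       -8.73700992e-05,  6.07545758e-06]), 'ee_pos': array([ 0.14638955, -0.50358034,  0.23021128]), 'orientation': array([-3.10807494e+00, -4.42383802e-01,  6.59941474e-05]), 'wrist_force': array([-0.15867345, -0.60062357, -0.15303838]), 'moment': array([ 0.00091391, -0.017109  ,  0.01033909]), 'grip_width': 0.9995114849701481}
```

View pics/top0.png

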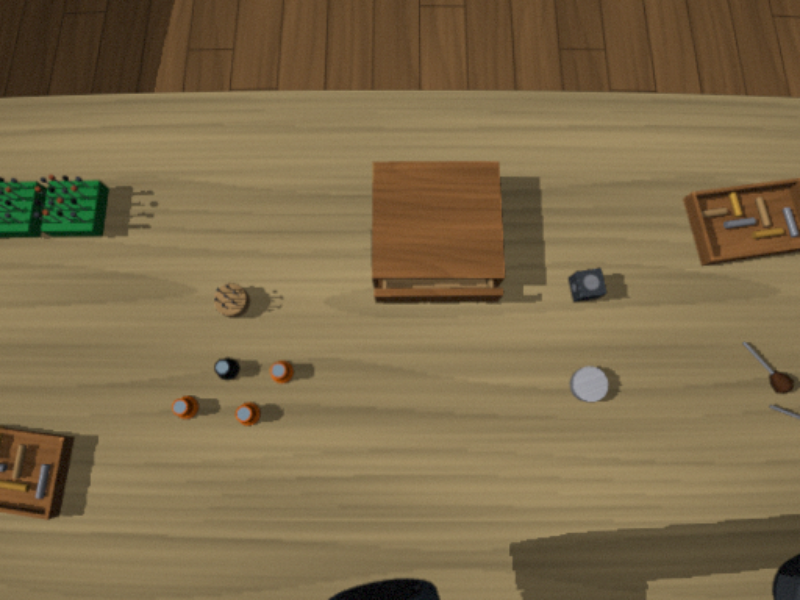

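View pics/scene0.png

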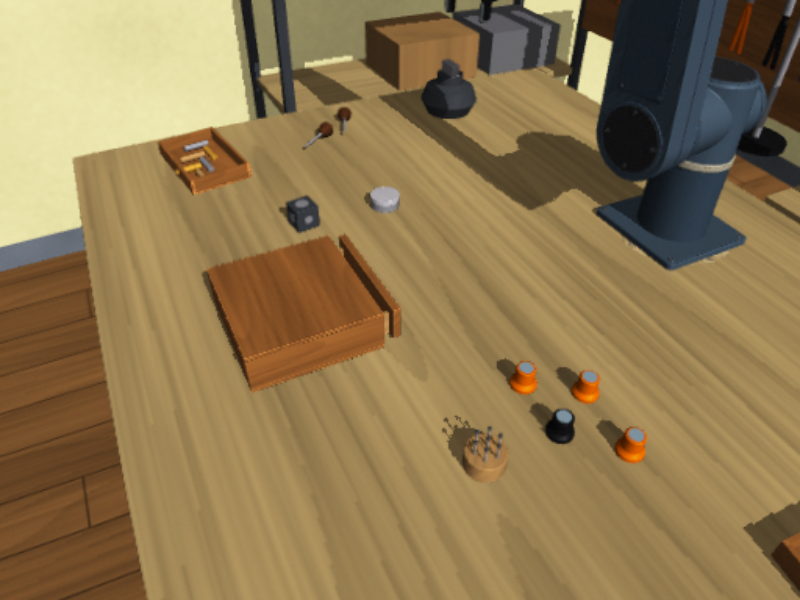

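The black loupe is at top (227,368). The look-alikes are orange, at (282,371), (185,407) and (248,413). The only other dark objects are the doming block at (588,285) and the kettle. The black one is the choice. Next I measure and take a close crop.

```bash
python3 - <<'E'
from h import *
s=512/800
T=np.load("top.npy",allow_pickle=True).item();S=np.load("scene.npy",allow_pickle=True).item()
def big(c,mask,n,box=None):
    if box: m=np.zeros_like(mask);x0,y0,x1,y1=box;m[y0:y1,x0:x1]=mask[y0:y1,x0:x1];mask=m
    cs=sorted(cv2.findContours(mask,0,2)[0],key=cv2.contourArea)[::-1][:n]
    return cs
def lens(c,p):  # lens: bright bluish-grey blob
    return None
for nm,c,p in(("top",T,[(227,368)]),("scene",S,[(562,427)])):
    f=c["frame"];g=f.max(2)
    x,y=[int(v*s) for v in p[0]]
    b=(x-18,y-18,x+18,y+18)
    for name,m in(("dark",(g<60)),("lens",(f[...,0]>f[...,2].astype(int)+8)&(g>70))):
        cs=big(c,(m*255).astype(np.uint8),1,b)
        for k in cs: 
            M=cv2.moments(k);q=(M["m10"]/M["m00"],M["m01"]/M["m00"]);print(nm,name,cv2.contourArea(k),q,cv2.boundingRect(k),ray(c,[q],.032)[0],ray(c,[q],.014)[0])
f=T["frame"]
hsv=cv2.cvtColor(f,cv2.COLOR_BGR2HSV)
for k in big(T,cv2.inRange(hsv,(3,200,120),(15,255,255)),4):
    M=cv2.moments(k);print("orange",ray(T,[(M["m10"]/M["m00"],M["m01"]/M["m00"])],.016)[0], cv2.contourArea(k))
for n,p,z in(("bur",(232,300),.026),("tin",(590,384),.024),("dom",(588,285),.042)): print(n,ray(T,[np.array(p)*s],z)[0])
print("chest top corners",ray(T,np.array([(373,162),(499,162),(503,278),(372,278)])*s,.064))
print("front",ray(T,np.array([(374,300),(374,290),(502,300),(502,290)])*s,.060))
a=cv2.resize(f[100:290,80:400],None,fx=2.5,fy=2.5,interpolation=cv2.INTER_CUBIC)[:475]
b=cv2.resize(S["frame"][150:310,130:430],(800,427))
cv2.imwrite("pics/crop1.png",a)
E
```

```text
top dark 85.0 (147.89019607843136, 236.3294117647059) (140, 229, 14, 14) [0.45406432 0.26130247 0.032     ] [0.45568999 0.26682774 0.014     ]
top lens 45.5 (141.64468864468864, 234.6190476190476) (138, 231, 8, 9) [0.45803501 0.27645702 0.032     ] [0.4597475  0.28231368 0.014     ]
scene dark 218.5 (357.6132723112128, 275.2204424103737) (349, 263, 19, 21) [0.47774388 0.29324281 0.032     ] [0.46652553 0.28366047 0.014     ]
scene lens 59.0 (360.5, 266.0) (356, 262, 10, 9) [0.46001234 0.27842815 0.032     ] [0.44824141 0.26838414 0.014     ]
orange [0.44062408 0.19477297 0.016     ] 6.0
orange [0.37629056 0.24107205 0.016     ] 5.5
orange [0.3849697  0.33516206 0.016     ] 4.0
orange [0.40315522 0.24250643 0.016     ] 2.0
bur [0.56223782 0.26841767 0.026     ]
tin [ 0.43147023 -0.28092793  0.024     ]
dom [ 0.58140788 -0.28285507  0.042     ]
chest top corners [[ 0.77565475  0.04862516  0.064     ]
 [ 0.77570602 -0.14976194  0.064     ]
 [ 0.5868401  -0.14732604  0.064     ]
 [ 0.58712148  0.048363    0.064     ]]
front [[ 0.55439694  0.04528766  0.06      ]
 [ 0.56966965  0.045412    0.06      ]
 [ 0.55406354 -0.14515129  0.06      ]
 [ 0.56936231 -0.14580537  0.06      ]]
```

View pics/crop1.png

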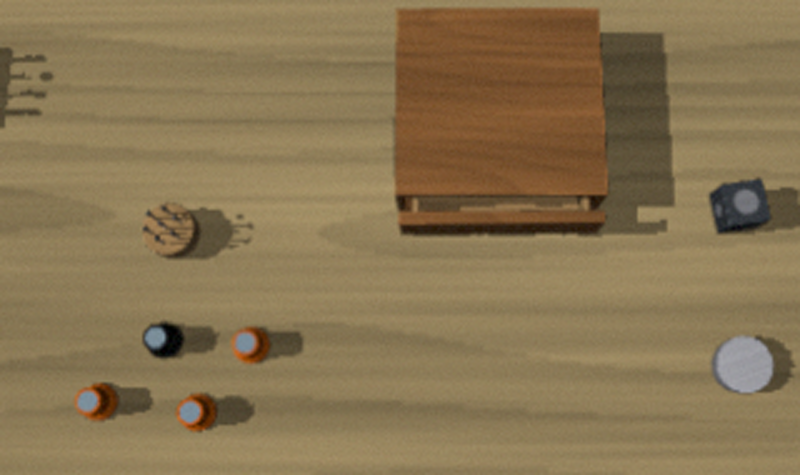

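The crop confirms the black cup at crop (160,338), standing lens up and separate from its three orange twins. The loupe is at about (0.459, 0.278). The drawer front face is at x≈0.558, mid-width y≈-0.05, and the chest yaw is about 0. Now I move to the front with the gripper shut.

>>> step_arm(commands=[[[0,0.04,-0.03,0,0,0,8.1],[0,0.035,-0.035,0,0,0,8.1],[0,0.03,-0.04,0,0,0,0],[0,0.03,-0.04,0,0,0,0],[0,0.03,-0.04,0,0,0,0]]], grip_force=40)

```text
time_s: 0.6
ee_pos: [0.2945, -0.3069, 0.2253]
orientation: [-3.133, 0.031, 0.005]
wrist_force: [1.3, 0.4, 0.3]
grip_width: 0.145
```

>>> step_arm(commands=[[[0,0.03,-0.04,0,0,0,0],[0,0.03,-0.04,0,0,0,0],[0,0.03,-0.04,0.0,0,0,0],[0,0.03,-0.04,0.0,0,0,0],[0,0,0,0,0,0,0]]])

```text
time_s: 1.1
ee_pos: [0.4179, -0.1428, 0.2239]
orientation: [-3.13, 0.019, 0.005]
wrist_force: [0.4, -0.0, -0.4]
grip_width: -0.001
```

>>> step_arm(commands=[[[0,0.02,-0.03,0.03,0,0,-0.7],[0,0.02,-0.03,0.035,0,0,0],[0,0.02,-0.02,0.04,0,0,0],[0,0.02,-0.01,0.04,0,0,0],[0,0.01,0,0.04,0,0,0]]])

```text
time_s: 1.6
ee_pos: [0.5152, -0.0525, 0.042]
orientation: [-3.139, -0.002, -0.018]
wrist_force: [0.7, -0.1, -0.3]
grip_width: -0.001
```

```bash
python3 - <<'E'
from h import *
s=arm.get_state();print(s["ee_pos"],s["wrist_force"],Ro.from_rotvec(s["orientation"]).as_matrix().round(3))
c=arm.camera("wrist");cv2.imwrite("pics/w1.png",c["frame"]);print(-np.array(c["R"]).T@c["t"],np.array(c["R"]).round(2))
E
```

```text
[ 0.51518268 -0.05248956  0.04204172] [ 0.65291393 -0.12689721 -0.28416261] [[ 1.     0.001  0.012]
 [ 0.001 -1.     0.003]
 [ 0.012 -0.003 -1.   ]]
[ 0.59347828 -0.05252272  0.18545742] [[ 0.   -1.   -0.  ]
 [-0.95 -0.    0.3 ]
 [-0.3   0.   -0.95]]
```

View pics/w1.png

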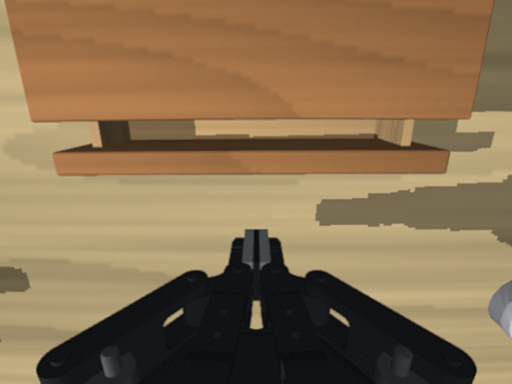

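The wrist view shows the shut fingers at column 256 and the drawer front spanning columns 55–448, so it is about mid-width. I approach, then slow down.

>>> step_arm(commands=[[[0,0.01,0,0.005,0,0,0],[0,0.005,0,0.003,0,0,0],[0,0.002,0,0,0,0,0],[0,0.002,0,0,0,0,0],[0,0.002,0,0,0,0,0]]])

```text
time_s: 2.15
ee_pos: [0.5271, -0.0539, 0.0233]
orientation: [-3.135, 0.004, 0.017]
wrist_force: [0.3, -0.6, -0.7]
grip_width: 0.0
```

>>> step_arm(commands=[[[0,0.002,0,0,0,0,0],[0,0.002,0,0,0,0,0],[0,0.002,0,0,0,0,0]]])

```text
time_s: 2.45
ee_pos: [0.5351, -0.0549, 0.0263]
orientation: [-3.137, 0.005, 0.01]
wrist_force: [-0.5, -0.1, -0.3]
grip_width: 0.0
```

>>> step_arm(commands=[[[0,0.001,-0.002,-0.004,0,0,0],[0,0.001,-0.001,-0.002,0,0,0],[0,0.002,-0.001,0,0,0,0],[0,0.002,0,0,0,0,0]]])

```text
time_s: 2.85
ee_pos: [0.5422, -0.0505, 0.0337]
orientation: [-3.137, 0.004, 0.007]
wrist_force: [0.4, -0.2, -0.3]
grip_width: -0.001
```

>>> step_arm(commands=[[[0,0.002,0,0,0,0,0],[0,0.002,0,0,0,0,0]]])

```text
time_s: 3.05
ee_pos: [0.5464, -0.0503, 0.0335]
orientation: [-3.137, 0.004, 0.008]
wrist_force: [-1.0, 0.5, 0.7]
grip_width: 0.001
```

>>> step_arm(commands=[[[0,0.002,0,0,0,0,0],[0,0.002,0,0,0,0,0]]])

```text
time_s: 3.25
ee_pos: [0.5506, -0.0503, 0.0332]
orientation: [-3.137, 0.004, 0.009]
wrist_force: [0.0, -0.3, -0.3]
grip_width: 0.0
```

>>> step_arm(commands=[[[0,0.002,0,0,0,0,0],[0,0.002,0,0,0,0,0]]])

```text
time_s: 3.45
ee_pos: [0.5509, -0.0503, 0.0328]
orientation: [-3.137, 0.004, 0.022]
wrist_force: [-6.2, -1.0, 5.3]
grip_width: 0.001
```

>>> step_arm(commands=[[[0,0.002,0,-0.0005,0,0,0]]])

```text
time_s: 3.55
ee_pos: [0.5507, -0.0502, 0.0329]
orientation: [-3.137, 0.004, 0.03]
wrist_force: [-5.5, -0.8, 2.0]
grip_width: -0.005
```

>>> step_arm(commands=[[[0,0.002,0,-0.0005,0,0,0]]])

```text
time_s: 3.65
ee_pos: [0.5506, -0.0502, 0.0329]
orientation: [-3.137, 0.005, 0.038]
wrist_force: [-5.1, -0.2, 3.3]
grip_width: 0.001
```

>>> step_arm(commands=[[[0,0.002,0,-0.0005,0,0,0]]])

```text
time_s: 3.75
ee_pos: [0.5505, -0.0502, 0.033]
orientation: [-3.137, 0.005, 0.045]
wrist_force: [-5.7, 0.1, 3.6]
grip_width: 0.003
```

>>> step_arm(commands=[[[0,0.003,0,-0.0005,0,1.0,0]]])

```text
time_s: 3.85
ee_pos: [0.5511, -0.0502, 0.0328]
orientation: [-3.137, 0.005, 0.027]
wrist_force: [-7.3, -0.1, 4.2]
grip_width: -0.005
```

>>> step_arm(commands=[[[0,0.003,0,-0.0005,0,1.0,0]]])

```text
time_s: 3.95
ee_pos: [0.5514, -0.0503, 0.0327]
orientation: [-3.137, 0.006, 0.009]
wrist_force: [-6.3, -0.5, 4.2]
grip_width: -0.001
```

>>> step_arm(commands=[[[0,0.004,0,-0.0005,0,0.7,0]]])

```text
time_s: 4.05
ee_pos: [0.5522, -0.0502, 0.0326]
orientation: [-3.137, 0.006, -0.0]
wrist_force: [-7.1, -0.9, 3.9]
grip_width: -0.001
```

>>> step_arm(commands=[[[0,0.004,0,-0.0005,0,0.7,0]]])

```text
time_s: 4.15
ee_pos: [0.553, -0.0502, 0.0326]
orientation: [-3.138, 0.007, -0.009]
wrist_force: [-7.7, 0.1, 4.3]
grip_width: 0.004
```

>>> step_arm(commands=[[[0,0.0045,0,-0.0005,0,0.4,0],[0,0.0045,0,-0.0005,0,0.4,0]]])

```text
time_s: 4.35
ee_pos: [0.555, -0.0502, 0.0326]
orientation: [-3.138, 0.008, -0.008]
wrist_force: [-10.3, -0.6, 6.5]
grip_width: 0.003
```

>>> step_arm(commands=[[[0,0.0045,0,-0.0005,0,0.4,0],[0,0.0045,0,-0.0005,0,0.4,0]]])

```text
time_s: 4.55
ee_pos: [0.5556, -0.0502, 0.0326]
orientation: [-3.139, 0.009, -0.002]
wrist_force: [-9.8, -0.1, 6.2]
grip_width: -0.002
```

>>> step_arm(commands=[[[0,0.0045,0,-0.0005,0,0.4,0]]])

```text
time_s: 4.65
ee_pos: [0.5561, -0.0502, 0.0326]
orientation: [-3.139, 0.009, 0.001]
wrist_force: [-10.2, -0.5, 6.9]
grip_width: -0.002
```

>>> step_arm(commands=[[[0,0.0055,0,-0.0005,0,0.5,0]]])

```text
time_s: 4.75
ee_pos: [0.5573, -0.0501, 0.0326]
orientation: [-3.139, 0.01, 0.002]
wrist_force: [-10.3, -0.8, 7.2]
grip_width: 0.002
```

>>> step_arm(commands=[[[0,0.0055,0,-0.0005,0,0.5,0]]])

```text
time_s: 4.85
ee_pos: [0.5586, -0.0502, 0.0326]
orientation: [-3.139, 0.01, 0.002]
wrist_force: [-11.1, -1.3, 6.6]
grip_width: -0.001
```

>>> step_arm(commands=[[[0,0.0055,0,-0.0005,0,0.5,0]]])

```text
time_s: 4.95
ee_pos: [0.5595, -0.0501, 0.0326]
orientation: [-3.14, 0.011, 0.004]
wrist_force: [-12.9, -0.7, 8.9]
grip_width: 0.003
```

>>> step_arm(commands=[[[0,0.005,0,-0.002,0,0.4,0]]])

```text
time_s: 5.05
ee_pos: [0.5594, -0.0501, 0.0328]
orientation: [-3.14, 0.012, 0.01]
wrist_force: [-7.9, -1.7, -0.9]
grip_width: -0.002
```

>>> step_arm(commands=[[[0,0.005,0,-0.002,0,0.4,0]]])

```text
time_s: 5.15
ee_pos: [0.5593, -0.0502, 0.0328]
orientation: [-3.14, 0.012, 0.017]
wrist_force: [-8.9, -0.9, 1.7]
grip_width: -0.001
```

>>> step_arm(commands=[[[0,0.006,0,-0.0015,0,0.6,0]]])

```text
time_s: 5.25
ee_pos: [0.5596, -0.0502, 0.0327]
orientation: [-3.14, 0.013, 0.02]
wrist_force: [-14.2, -0.4, 8.7]
grip_width: 0.004
```

>>> step_arm(commands=[[[0,0.006,0,-0.0015,0,0.6,0]]])

```text
time_s: 5.35
ee_pos: [0.5595, -0.0502, 0.0328]
orientation: [-3.141, 0.014, 0.024]
wrist_force: [-13.4, -0.7, 7.6]
grip_width: -0.0
```

>>> step_arm(commands=[[[0,0.006,0,-0.0015,0,0.6,0]]])

```text
time_s: 5.45
ee_pos: [0.5595, -0.0502, 0.0328]
orientation: [-3.141, 0.015, 0.029]
wrist_force: [-13.5, -0.2, 6.4]
grip_width: 0.006
```

It is stalled at 13.5 N, about 9 mm in, so this is the bottom. Letting go now.

>>> step_arm(commands=[[[0,-0.02,0,0,0,1,0],[0,-0.03,0,0,0,0,0],[0,-0.03,0,0,0,0,0],[0,-0.04,0,-0.01,0,0,0],[0,-0.03,0,-0.05,0,0,0]]])

```text
time_s: 5.95
ee_pos: [0.4044, -0.0469, 0.0772]
orientation: [-3.136, 0.014, 0.027]
wrist_force: [0.2, 0.2, 0.2]
grip_width: 0.006
```

>>> step_arm(commands=[[[60,0,-0.04,-0.03,0,0,0],[60,0,-0.04,-0.03,0,0,0],[60,0,-0.04,-0.03,0,0,0],[60,0,-0.03,-0.02,0,0,0]]])

```text
time_s: 6.35
ee_pos: [0.4059, 0.0796, 0.1932]
orientation: [-3.115, -0.019, 0.019]
wrist_force: [0.9, 0.0, 0.0]
grip_width: 0.595
```

```bash
python3 - <<'E'
from h import *
s=arm.get_state();print(s["ee_pos"],s["orientation"],s["grip_width"],s["time_s"])
c=arm.camera("top");t=c["frame"][90:290,130:390]
w=arm.camera("wrist");np.save("w.npy",w,allow_pickle=True)
cv2.imwrite("pics/m1.png",np.hstack([cv2.resize(t,(400,308)),cv2.resize(w["frame"],(400,308))]))
E
```

```text
[0.40586003 0.07958039 0.193159  ] [-3.11506949 -0.01895325  0.01886517] 0.5952236879632633 6.35
```

View pics/m1.png

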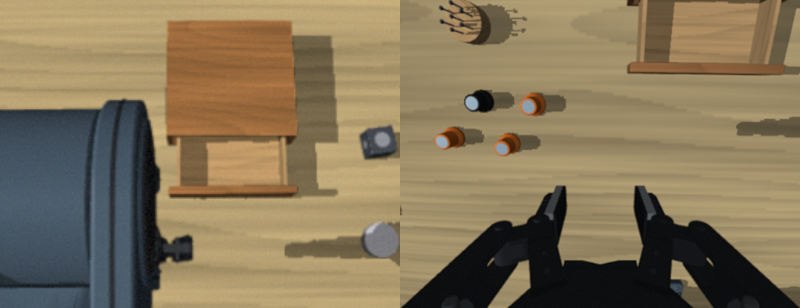

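The drawer is out, with its front at crop row 190. The black loupe is at wrist-view (477,102). Refining its position from the wrist view.

```bash
cat >> h.py <<'E'
def lens(c,g,r=30):
    x,y=proj(c,[g])[0].astype(int);f=c["frame"].astype(int);m=((f[...,0]>f[...,2]+8)&(f.max(2)>70)).astype(np.uint8)*255
    k=np.zeros_like(m);cv2.circle(k,(int(x),int(y)),r,255,-1);m&=k
    cs=cv2.findContours(m,0,2)[0]
    if not cs: return (x,y),0,None
    q=max(cs,key=cv2.contourArea);M=cv2.moments(q);p=(M["m10"]/M["m00"],M["m01"]/M["m00"])
    return p,M["m00"],ray(c,[p],g[2])[0]
E
python3 - <<'E'
from h import *
w=np.load("w.npy",allow_pickle=True).item()
print(lens(w,(.459,.2775,.032),20))
E
```

```text
((91.36659275683665, 128.15225424981523), 225.5, array([0.45615706, 0.27692732, 0.032     ]))
```

>>> step_arm(commands=[[[60,0.0,-0.05,0,0,0,0],[60,0.0,-0.05,0,0,0,0],[60,0,-0.05,0,0,0,0],[60,0,-0.03,0.0,0,0,0.7],[60,0,0,0,0,0,0]]])

```text
time_s: 6.95
ee_pos: [0.4075, 0.1522, 0.2017]
orientation: [-3.023, -0.181, 0.027]
wrist_force: [-0.0, -0.7, 0.3]
grip_width: 0.603
```

```bash
python3 - <<'E'
from h import *
s=arm.get_state();print(s["ee_pos"],Ro.from_rotvec(s["orientation"]).as_matrix().round(3),s["grip_width"])
w=arm.camera("wrist");print(lens(w,(.459,.2775,.032),25))
E
```

```text
[0.40749544 0.15222967 0.20166875] [[ 0.993  0.118 -0.025]
 [ 0.12  -0.987  0.111]
 [-0.011 -0.113 -0.993]] 0.6026468052581853
((172.99219359875096, 115.14363778298204), 213.5, array([0.45617702, 0.27693802, 0.032     ]))
```

```bash
python3 - <<'E'
from h import *
s=arm.get_state();print(s["joint_pos"].round(3),s["joint_velocities"].round(2))
E
```

```text
[ 0.119 -0.198 -0.196  1.584  0.113  3.141] [-0.01 -0.   -0.    0.   -0.01 -0.  ]
```

Joint 6 is at its limit, so I grasp with the tool yawed about 40° instead; the jaws stay clear of the orange ones. I'll return to yaw 0 over the drawer.

>>> step_arm(commands=[[[60,0,0,0,-6.0,1.4,-5],[60,0,0,0,0,0,-8.5],[60,0,0,0,0,0,-8.5],[60,0,0,0,0,0,-8.5],[60,0,0,0,0,0,-3]]])

```text
time_s: 7.5
ee_pos: [0.4073, 0.1465, 0.1982]
orientation: [2.943, 1.09, 0.022]
wrist_force: [0.3, 0.7, 0.1]
grip_width: 0.605
```

>>> step_arm(commands=[[[60,0.04,-0.02,0,0,0,0],[60,0.04,-0.02,0,0,0,0],[60,0.038,-0.024,0,0,0,0],[60,0,0,0,0,0,0]]])

```text
time_s: 7.9
ee_pos: [0.4578, 0.2692, 0.1948]
orientation: [2.944, 1.071, 0.015]
wrist_force: [-0.1, -0.6, -0.0]
grip_width: 0.599
```

```bash
cat > st.py <<'E'
from h import *
import sys
s=arm.get_state();M=Ro.from_rotvec(s["orientation"]).as_matrix();print(s["ee_pos"].round(4),M.round(3).tolist(),s["grip_width"],s["joint_pos"][5])
t=np.array(eval(sys.argv[1]));g=t.copy()
print("tool shift to target",(M.T@(t-s["ee_pos"])).round(4))
E
python3 st.py "(.456,.277,.1)"; python3 - <<'E'
from h import *
w=arm.camera("wrist");print(lens(w,(.456,.277,.032),40)); cv2.imwrite("pics/w3.png",w["frame"])
E
```

```text
[0.4578 0.2692 0.1948] [[0.766, 0.642, 0.012], [0.642, -0.766, -0.005], [0.006, 0.012, -1.0]] 0.5988811485741797 2.8550282717802484
tool shift to target [ 0.0031 -0.0082  0.0948]
((249.11274509803923, 170.5), 204.0, array([0.45626034, 0.2768931 , 0.032     ]))
```

>>> step_arm(commands=[[[60,0.003,-0.008,0.03,0,0,0],[60,0,0,0.04,0,0,0],[60,0,0,0.035,0,0,0],[60,0,0,0.02,0,0,0],[60,0,0,0,0,0,0]]])

```text
time_s: 8.45
ee_pos: [0.457, 0.2667, 0.0674]
orientation: [2.942, 1.054, 0.015]
wrist_force: [-1.7, -0.3, 0.5]
grip_width: 0.596
```

```bash
python3 st.py "(.4562,.277,.012)"; python3 - <<'E'
from h import *
w=arm.camera("wrist");print(lens(w,(.456,.277,.032),40)); cv2.imwrite("pics/w4.png",w["frame"])
E
```

```text
[0.457  0.2667 0.0674] [[0.772, 0.635, 0.015], [0.635, -0.772, -0.012], [0.004, 0.019, -1.0]] 0.595989486561979 2.864966935304723
tool shift to target [ 0.0057 -0.0094  0.0553]
((244.42816635160682, 209.8131695022054), 529.0, array([0.45629848, 0.27695115, 0.032     ]))
```

View pics/w4.png

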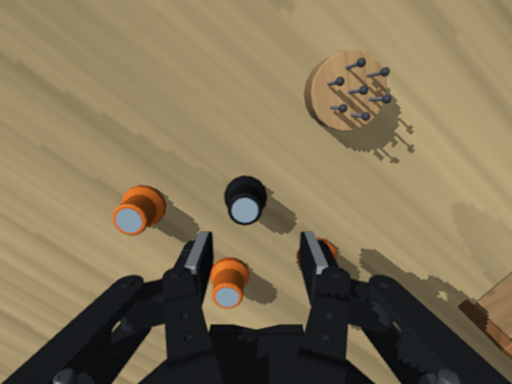

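The view shows the black loupe at (245,205) nearly between the fingers, with the orange ones behind and clear. Centre, then descend.

>>> step_arm(commands=[[[60,0.006,-0.009,0,0.8,0.8,0],[60,0,0,0,0,0,0]]])

```text
time_s: 8.7
ee_pos: [0.4582, 0.2777, 0.0718]
orientation: [-2.956, -1.055, -0.039]
wrist_force: [-0.1, -0.7, -0.3]
grip_width: 0.602
```

```bash
python3 st.py "(.4562,.277,.012)"
```

```text
[0.4582 0.2777 0.0718] [[0.774, 0.633, 0.022], [0.633, -0.774, 0.011], [0.024, 0.005, -1.0]] 0.6018895251925387 2.8747300467947885
tool shift to target [-0.0034 -0.0011  0.0597]
```

>>> step_arm(commands=[[[60,-0.002,-0.001,0.015,0.2,-1.3,0],[60,-0.001,0,0.015,0,0,0],[60,0,0,0.01,0,0,0],[60,0,0,0.005,0,0,0],[60,0,0,0,0,0,0]]])

```text
time_s: 9.2
ee_pos: [0.4598, 0.2787, 0.029]
orientation: [2.957, 1.056, 0.015]
wrist_force: [-1.0, -0.3, 0.5]
grip_width: 0.601
```

```bash
python3 st.py "(.4562,.277,.012)"; python3 - <<'E'
from h import *
w=arm.camera("wrist");print(lens(w,(.456,.277,.032),40))
E
```

```text
[0.4598 0.2787 0.029 ] [[0.774, 0.634, 0.01], [0.634, -0.774, 0.002], [0.009, 0.005, -1.0]] 0.6005895584083838 2.876766200759537
tool shift to target [-0.004  -0.0011  0.017 ]
((255.72171681828783, 249.09563797527406), 714.5, array([0.45656336, 0.27699412, 0.032     ]))
```

>>> step_arm(commands=[[[60,-0.003,-0.001,0.007,0,0,0],[60,-0.0005,0,0.006,0,0,0],[60,0,0,0.002,0,0,0],[60,0,0,0,0,0,0]]])

```text
time_s: 9.65
ee_pos: [0.4573, 0.2776, 0.0143]
orientation: [2.957, 1.057, 0.019]
wrist_force: [-0.1, -0.2, -0.0]
grip_width: 0.602
```

```bash
python3 st.py "(.4562,.277,.011)"
```

```text
[0.4573 0.2776 0.0143] [[0.774, 0.634, 0.012], [0.634, -0.774, 0.003], [0.011, 0.005, -1.0]] 0.6022253533243189 2.8768765506726006
tool shift to target [-0.0013 -0.0002  0.0033]
```

>>> step_arm(commands=[[[60,-0.001,0,0.003,0,0,0],[28,0,0,0,0,0,0],[20,0,0,0,0,0,0],[20,0,0,0,0,0,0],[20,0,0,0,0,0,0]]], grip_force=30)

```text
time_s: 10.15
ee_pos: [0.4572, 0.2772, 0.0119]
orientation: [2.957, 1.057, 0.022]
wrist_force: [-0.6, 0.0, 0.2]
grip_width: 0.295
```

>>> step_arm(commands=[[[20,0,0,0,0,0,0],[20,0,0,-0.01,0,0,0],[20,0,0,-0.02,0,0,0],[20,0,0,-0.03,0,0,0],[20,0,0,-0.03,0,0,0]]])

```text
time_s: 10.65
ee_pos: [0.4513, 0.2748, 0.0997]
orientation: [2.956, 1.056, 0.001]
wrist_force: [1.0, 0.1, -0.2]
grip_width: 0.293
```

```bash
python3 st.py "(.548,-0.05,.13)"; python3 - <<'E'
from h import *
w=arm.camera("wrist"); cv2.imwrite("pics/w5.png",w["frame"])
E
```

```text
[0.4513 0.2748 0.0997] [[0.774, 0.634, 0.001], [0.634, -0.774, -0.002], [-0.0, 0.002, -1.0]] 0.29257808956225495 2.8767119815624693
tool shift to target [-0.131   0.3126 -0.0295]
```

View pics/w5.png

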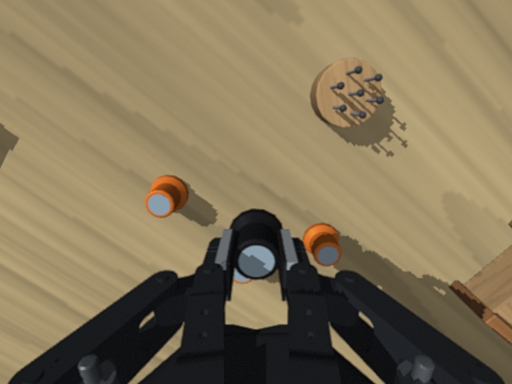

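The loupe is held upright between the pads at (257,262), and the neighbours are undisturbed. I carry it to the drawer.

>>> step_arm(commands=[[[20,-0.02,0.03,-0.01,0,0,0],[20,-0.025,0.037,-0.01,0,0,0],[20,-0.025,0.037,-0.01,0,0,4],[20,-0.02,0.04,0,0,0,8],[20,-0.01,0.035,0,0,0,8]]])

```text
time_s: 11.2
ee_pos: [0.4843, 0.0709, 0.1452]
orientation: [-3.095, -0.526, -0.04]
wrist_force: [-0.1, 0.0, -1.1]
grip_width: 0.293
```

>>> step_arm(commands=[[[20,0.01,0.035,0,0,0,8],[20,0.02,0.035,0,0,0,8],[20,0.015,0.02,0,0,0,3],[20,0,0,0,0,0,0]]])

```text
time_s: 11.6
ee_pos: [0.5507, -0.0176, 0.1505]
orientation: [-3.137, 0.029, -0.05]
wrist_force: [0.1, 1.2, 0.1]
grip_width: 0.29
```

```bash
python3 st.py "(.547,-0.05,.12)"
```

```text
[ 0.5507 -0.0176  0.1505] [[0.999, -0.018, 0.032], [-0.018, -1.0, 0.004], [0.032, -0.005, -0.999]] 0.29048057159208573 3.0013605897904365
tool shift to target [-0.0041  0.0326  0.0302]
```

>>> step_arm(commands=[[[20,-0.002,0.018,0.01,-0.2,-1.8,-1.0],[20,-0.001,0.014,0.01,0,0,0],[20,0,0,0.01,0,0,0],[20,0,0,0,0,0,0]]])

```text
time_s: 12.0
ee_pos: [0.5474, -0.0495, 0.1206]
orientation: [-3.139, -0.001, -0.003]
wrist_force: [0.2, -0.4, -0.9]
grip_width: 0.289
```

```bash
python3 st.py "(.547,-0.05,.06)";  python3 - <<'E'
from h import *
w=arm.camera("wrist"); f=w["frame"]
for x,z in((.5,.06),(.512,.06),(.586,.064)):
    for p in proj(w,[(x,y,z) for y in np.linspace(-.14,.04,7)]): cv2.circle(f,tuple(int(v) for v in p),2,(0,255,0),-1)
cv2.imwrite("pics/w6.png",f)
E
```

```text
[ 0.5474 -0.0495  0.1206] [[1.0, 0.0, 0.002], [0.0, -1.0, 0.003], [0.002, -0.003, -1.0]] 0.28872323572401987 2.9272961131354314
tool shift to target [-0.0005  0.0007  0.0606]
```

View pics/w6.png

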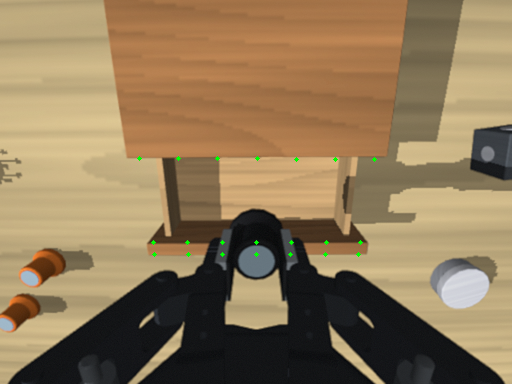

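The projected dots match the drawer front edge (row 252) and the chest edge (row 158), and the loupe is centred over the open part. Lower it.

>>> step_arm(commands=[[[20,0,0,0.02,0,0,0],[20,0,0,0.02,0,0,0],[20,0,0,0.02,0,0,0],[20,0,0,0.01,0,0,0],[20,0,0,0.004,0,0,0]]])

```text
time_s: 12.55
ee_pos: [0.5496, -0.0449, 0.0495]
orientation: [-3.139, -0.01, -0.017]
wrist_force: [-0.5, 0.9, -0.9]
grip_width: 0.295
```

```bash
python3 st.py "(.548,-0.05,.0245)"
```

```text
[ 0.5496 -0.0449  0.0495] [[1.0, 0.006, 0.011], [0.006, -1.0, 0.003], [0.011, -0.003, -1.0]] 0.2952388823194585 2.929280564794813
tool shift to target [-0.0019  0.0052  0.0249]
```

>>> step_arm(commands=[[[20,-0.001,0.003,0.009,0,-0.6,0],[20,0,0.001,0.007,0,0,0],[20,0,0,0.004,0,0,0],[20,0,0,0,0,0,0]]])

```text
time_s: 12.95
ee_pos: [0.5499, -0.0487, 0.0298]
orientation: [-3.139, -0.012, -0.004]
wrist_force: [-0.5, 0.9, -0.3]
grip_width: 0.289
```

```bash
python3 st.py "(.548,-0.05,.0245)"
```

```text
[ 0.5499 -0.0487  0.0298] [[1.0, 0.007, 0.002], [0.007, -1.0, 0.002], [0.002, -0.002, -1.0]] 0.2889185654023628 2.92281282044706
tool shift to target [-0.0019  0.0013  0.0053]
```

>>> step_arm(commands=[[[20,-0.001,0,0.003,0,0,0],[20,0,0,0.0015,0,0,0],[20,0,0,0,0,0,0]]])

```text
time_s: 13.25
ee_pos: [0.5497, -0.049, 0.026]
orientation: [-3.139, -0.011, -0.007]
wrist_force: [-0.1, -0.3, -0.3]
grip_width: 0.295
```

>>> step_arm(commands=[[[20,0,0,0.001,0,0,0]]])

```text
time_s: 13.35
ee_pos: [0.55, -0.0491, 0.0253]
orientation: [-3.14, -0.011, -0.008]
wrist_force: [0.5, -0.2, -0.8]
grip_width: 0.292
```

>>> step_arm(commands=[[[20,0,0,0.001,0,0,0],[20,0,0,0.001,0,0,0]]])

```text
time_s: 13.55
ee_pos: [0.5503, -0.0492, 0.0236]
orientation: [-3.14, -0.011, -0.009]
wrist_force: [-2.6, 0.8, 5.8]
grip_width: 0.294
```

>>> step_arm(commands=[[[20,0,0,0.001,0,0,0]]])

```text
time_s: 13.65
ee_pos: [0.5504, -0.0491, 0.0236]
orientation: [-3.14, -0.011, -0.009]
wrist_force: [-4.0, 1.2, 8.2]
grip_width: 0.295
```

Contact on the floor. Release and rise.

>>> step_arm(commands=[[[35,0,0,-0.0005,0,0,0],[55,0,0,0,0,0,0],[55,0,0,0,0,0,0],[55,0,0,0,0,0,0]]])

```text
time_s: 14.05
ee_pos: [0.5509, -0.0492, 0.0243]
orientation: [-3.14, -0.011, -0.011]
wrist_force: [-0.4, -0.5, 0.6]
grip_width: 0.549
```

>>> step_arm(commands=[[[55,0,0,-0.01,0,0,0],[55,0,0,-0.02,0,0,0],[55,0,0,-0.03,0,0,0],[55,0,0,-0.03,0,0,0],[55,0,0,-0.03,0,0,0]]])

```text
time_s: 14.55
ee_pos: [0.5453, -0.0484, 0.1432]
orientation: [-3.137, -0.011, 0.01]
wrist_force: [-0.1, -0.2, -0.1]
grip_width: 0.55
```

>>> step_arm(commands=[[[0,-0.03,0,-0.01,0,0,0],[0,-0.03,0,0,0,0,0],[0,-0.03,0,0,0,0,0],[0,-0.03,0,0,0,0,0]]])

```text
time_s: 14.95
ee_pos: [0.4301, -0.0509, 0.1636]
orientation: [3.141, 0.013, 0.019]
wrist_force: [0.2, -0.5, 0.7]
grip_width: 0.001
```

```bash
python3 st.py "(.46,-0.05,.035)";  python3 - <<'E'
from h import *
w=arm.camera("wrist"); f=w["frame"].copy();print(lens(w,(.55,-.049,.044),40))
for x in(.500,.512): print(proj(w,[(x,-.05,.06)]))
cv2.imwrite("pics/w7.png",f)
E
```

```text
[ 0.4301 -0.0509  0.1636] [[1.0, 0.008, 0.012], [0.008, -1.0, -0.0], [0.012, 0.0, -1.0]] 0.0010926952054307198 2.8580036436188387
tool shift to target [ 0.0284 -0.0007  0.1289]
((254.92079207920793, 57.636138613861384), 404.0, array([ 0.54962736, -0.04889824,  0.044     ]))
[[255.67530233 114.95222223]]
[[255.78893765 100.94185115]]
```

View pics/w7.png

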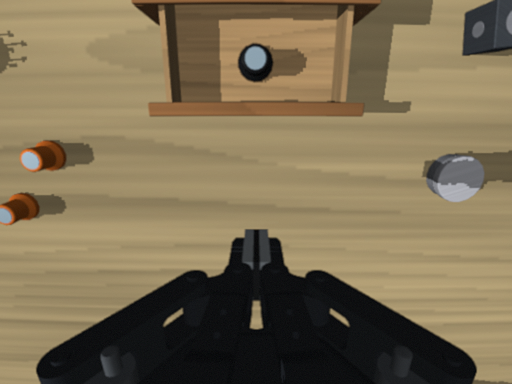

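The loupe stands upright in the drawer at (256,62), with the front edge at row ~115. I descend in front of the drawer.

>>> step_arm(commands=[[[0,0.01,0,0.035,0,0,0],[0,0.01,0,0.035,0,0,0],[0,0,0,0.03,0,-0.6,0.4],[0,0,0,0.01,0,0,0],[0,0,0,0,0,0,0]]])

```text
time_s: 15.5
ee_pos: [0.4483, -0.051, 0.0565]
orientation: [3.139, -0.0, 0.01]
wrist_force: [-0.7, -0.2, -0.2]
grip_width: 0.003
```

```bash
python3 st.py "(.485,-0.05,.033)"
```

```text
[ 0.4483 -0.051   0.0565] [[1.0, -0.0, 0.007], [-0.0, -1.0, -0.003], [0.007, 0.003, -1.0]] 0.0027688353232373517 2.8803887177034198
tool shift to target [ 0.0366 -0.0011  0.0238]
```

>>> step_arm(commands=[[[0,0.01,-0.001,0.01,0,0,0],[0,0.01,0,0.008,0,0,0],[0,0.004,0,0.004,0,0,0],[0,0,0,0,0,0,0]]])

```text
time_s: 15.9
ee_pos: [0.4768, -0.051, 0.0408]
orientation: [3.137, 0.0, 0.023]
wrist_force: [-0.3, 0.5, -0.0]
grip_width: 0.001
```

>>> step_arm(commands=[[[0,0.002,0,0,0,0,0],[0,0.002,0,0,0,0,0]]])

```text
time_s: 16.1
ee_pos: [0.4817, -0.0513, 0.0431]
orientation: [3.136, -0.0, 0.027]
wrist_force: [-0.1, 0.5, 0.5]
grip_width: -0.002
```

>>> step_arm(commands=[[[0,0.0,-0.001,0.005,0,-0.8,0],[0,0,0,0.003,0,0,0],[0,0.0015,0,0,0,0,0],[0,0.002,0,0,0,0,0]]])

```text
time_s: 16.5
ee_pos: [0.4859, -0.0504, 0.0355]
orientation: [3.136, -0.0, 0.005]
wrist_force: [-0.1, -0.2, 1.4]
grip_width: 0.002
```

>>> step_arm(commands=[[[0,0.002,0,0,0,0,0],[0,0.002,0,0,0,0,0]]])

```text
time_s: 16.7
ee_pos: [0.4894, -0.0503, 0.0352]
orientation: [3.136, -0.0, 0.003]
wrist_force: [-4.7, 0.3, 3.9]
grip_width: -0.003
```

>>> step_arm(commands=[[[0,0.002,0,-0.0005,0,0.3,0],[0,0.002,0,-0.0005,0,0.3,0],[0,0.002,0,-0.0005,0,0.3,0]]])

```text
time_s: 17.0
ee_pos: [0.4906, -0.0503, 0.0352]
orientation: [3.135, -0.001, 0.011]
wrist_force: [-4.9, -0.4, 1.5]
grip_width: 0.003
```

>>> step_arm(commands=[[[0,0.003,0,-0.0005,0,0.2,0],[0,0.004,0,-0.0005,0,0.2,0],[0,0.004,0,-0.0005,0,0.2,0]]])

```text
time_s: 17.3
ee_pos: [0.4965, -0.0502, 0.0352]
orientation: [3.135, -0.002, 0.011]
wrist_force: [-6.1, -0.5, 1.7]
grip_width: -0.003
```

>>> step_arm(commands=[[[0,0.004,0,-0.0005,0,0.2,0],[0,0.004,0,-0.0005,0,0.2,0],[0,0.004,0,-0.0005,0,0.2,0],[0,0.004,0,-0.0005,0,0.2,0]]])

```text
time_s: 17.7
ee_pos: [0.5054, -0.0502, 0.0352]
orientation: [3.134, -0.003, 0.009]
wrist_force: [-6.1, -1.0, 2.7]
grip_width: 0.001
```

Steady at about 22 mm/s and 6 N. Continue.

>>> step_arm(commands=[[[0,0.004,0,-0.0005,0,0.2,0],[0,0.004,0,-0.0005,0,0.2,0],[0,0.004,0,-0.0005,0,0.2,0],[0,0.004,0,-0.0005,0,0.2,0],[0,0.004,0,-0.0005,0,0.2,0]]])

```text
time_s: 18.2
ee_pos: [0.5158, -0.0501, 0.0352]
orientation: [3.134, -0.004, 0.005]
wrist_force: [-7.8, -0.5, 3.2]
grip_width: 0.001
```

>>> step_arm(commands=[[[0,0.004,0,-0.0005,0,0.3,0],[0,0.004,0,-0.0005,0,0.3,0],[0,0.004,0,-0.0005,0,0.3,0],[0,0.004,0,-0.0005,0,0.3,0],[0,0.004,0,-0.0005,0,0.3,0]]])

```text
time_s: 18.7
ee_pos: [0.5256, -0.05, 0.0351]
orientation: [3.133, -0.006, 0.013]
wrist_force: [-6.9, 0.6, 2.8]
grip_width: 0.001
```

>>> step_arm(commands=[[[0,0.004,0,-0.0005,0,0.3,0],[0,0.004,0,-0.0005,0,0.3,0],[0,0.004,0,-0.0005,0,0.3,0],[0,0.004,0,-0.0005,0,0.3,0],[0,0.004,0,-0.0005,0,0.3,0]]])

```text
time_s: 19.2
ee_pos: [0.5345, -0.0499, 0.0351]
orientation: [3.133, -0.007, 0.018]
wrist_force: [-7.4, -0.3, 3.1]
grip_width: 0.005
```

>>> step_arm(commands=[[[0,0.004,0,-0.0005,0,0.2,0],[0,0.004,0,-0.0005,0,0.2,0],[0,0.004,0,-0.0005,0,0.2,0],[0,0.004,0,-0.0005,0,0.2,0],[0,0.004,0,-0.0005,0,0.2,0]]])

```text
time_s: 19.7
ee_pos: [0.5428, -0.0499, 0.0352]
orientation: [3.132, -0.009, 0.007]
wrist_force: [-7.2, -0.2, 3.1]
grip_width: 0.002
```

>>> step_arm(commands=[[[0,0.004,0,-0.0005,0,0.2,0],[0,0.004,0,-0.0005,0,0.2,0],[0,0.004,0,-0.0005,0,0.2,0],[0,0.004,0,-0.0005,0,0.2,0],[0,0.004,0,-0.0005,0,0.2,0]]])

```text
time_s: 20.2
ee_pos: [0.5502, -0.0499, 0.0353]
orientation: [3.132, -0.011, -0.007]
wrist_force: [-8.1, -0.3, 4.6]
grip_width: 0.002
```

>>> step_arm(commands=[[[0,0.0045,0,-0.001,0,0.2,0],[0,0.0045,0,-0.001,0,0.2,0]]])

```text
time_s: 20.4
ee_pos: [0.5533, -0.0499, 0.0354]
orientation: [3.132, -0.011, -0.016]
wrist_force: [-8.0, -1.3, 2.3]
grip_width: -0.001
```

>>> step_arm(commands=[[[0,0.0045,0,-0.001,0,0.5,0],[0,0.0045,0,-0.001,0,0.5,0],[0,0.0045,0,-0.001,0,0.5,0]]])

```text
time_s: 20.7
ee_pos: [0.556, -0.0498, 0.0353]
orientation: [3.131, -0.012, -0.011]
wrist_force: [-10.7, -0.4, 5.7]
grip_width: 0.003
```

>>> step_arm(commands=[[[0,0.005,0,-0.001,0,0.5,0],[0,0.005,0,-0.001,0,0.5,0]]])

```text
time_s: 20.9
ee_pos: [0.5579, -0.0498, 0.0353]
orientation: [3.131, -0.013, -0.01]
wrist_force: [-10.4, -0.9, 5.0]
grip_width: -0.001
```

>>> step_arm(commands=[[[0,0.005,0,-0.001,0,0.5,0]]])

```text
time_s: 21.0
ee_pos: [0.559, -0.0498, 0.0353]
orientation: [3.131, -0.014, -0.009]
wrist_force: [-10.9, -1.7, 3.7]
grip_width: 0.002
```

>>> step_arm(commands=[[[0,0.005,0,-0.001,0,0.5,0]]])

```text
time_s: 21.1
ee_pos: [0.5594, -0.0498, 0.0353]
orientation: [3.13, -0.014, -0.01]
wrist_force: [-13.6, -0.7, 6.9]
grip_width: 0.002
```

>>> step_arm(commands=[[[0,0.0055,0,-0.0015,0,0.6,0]]])

```text
time_s: 21.2
ee_pos: [0.5594, -0.0498, 0.0353]
orientation: [3.13, -0.014, -0.012]
wrist_force: [-13.4, -0.2, 3.8]
grip_width: 0.001
```

>>> step_arm(commands=[[[0,0.006,0,-0.0015,0,0.6,0]]])

```text
time_s: 21.3
ee_pos: [0.5594, -0.0498, 0.0353]
orientation: [3.13, -0.015, -0.015]
wrist_force: [-15.1, -1.8, 6.1]
grip_width: 0.001
```

Bottomed at the same depth, so I back off.

>>> step_arm(commands=[[[0,-0.005,0,0,0,0,0],[0,-0.01,0,0,0,0,0],[0,-0.02,0,0,0,0,0],[0,-0.03,0,0,0,0,0],[0,-0.04,0,0,0,0,0]]])

```text
time_s: 21.8
ee_pos: [0.4597, -0.0494, 0.0375]
orientation: [3.129, -0.014, 0.01]
wrist_force: [-0.1, 0.5, 1.3]
grip_width: -0.002
```

>>> step_arm(commands=[[[0,-0.03,0,-0.03,0,0,0],[0,0,0,-0.04,0,0,0],[0,0,0,-0.04,0,0,0],[0,0,0,-0.02,0,0,0],[0,0,0,0,0,0,0]]])

```text
time_s: 22.3
ee_pos: [0.4222, -0.0455, 0.1676]
orientation: [3.133, -0.015, 0.016]
wrist_force: [0.4, -0.1, -0.0]
grip_width: -0.001
```

```bash
python3 - <<'E'
from h import *
s=arm.get_state();print(s["ee_pos"],s["wrist_force"],s["time_s"])
w=arm.camera("wrist");c=arm.camera("scene")
cv2.imwrite("pics/m2.png",np.hstack([w["frame"][:300],c["frame"][100:400][:300]])[:, :1024]);
cv2.imwrite("pics/m2.png",np.hstack([cv2.resize(w["frame"],(400,300)),cv2.resize(c["frame"],(400,300))]))
E
```

```text
[ 0.42223782 -0.04548024  0.16761293] [ 0.35458505 -0.10382955 -0.03926867] 22.3Traceback (most recent call last):
  File "<stdin>", line 4, in <module>
    return _nx.concatenate(arrs, 1, dtype=dtype, casting=casting)
           ~~~~~~~~~~~~~~~^^^^^^^^^^^^^^^^^^^^^^^^^^^^^^^^^^^^^^^
ValueError: all the input array dimensions except for the concatenation axis must match exactly, but along dimension 0, the array at index 0 has size 300 and the array at index 1 has size 284
```

```bash
python3 - <<'E'
from h import *
w=arm.camera("wrist");c=arm.camera("scene")
cv2.imwrite("pics/m3.png",np.hstack([cv2.resize(w["frame"],(400,300)),cv2.resize(c["frame"],(400,300))]))
E
```

```text
(no output)
```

View pics/m3.png

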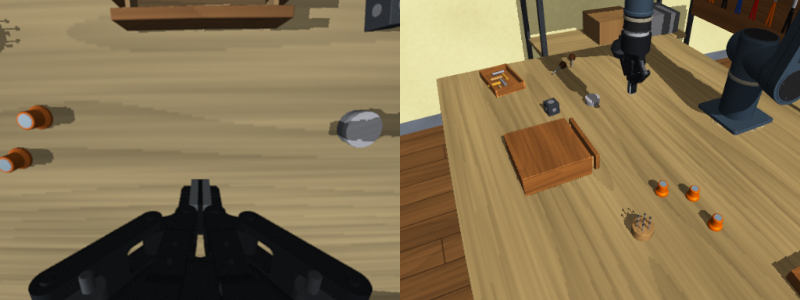

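The drawer is back at its latched position and stays there. The robot touches nothing, and the bystanders and orange loupes stand in place.

```bash
python3 -c "
from plant import arm
print(arm.hand_in())"
```

```text
the job is handed in; nothing more can be done
None
```

The job is handed in at about 22 s: the drawer is shut again with the black loupe inside, and the robot is touching nothing.

- **Unlatching:** I pressed the drawer front mid-width. It bottomed about 9 mm in at 13–14 N and sprang out when I let go.
- **Loupe:** I gripped the black loupe by its barrel and set it down in the middle of the drawer's open part. The wrist view after release showed it standing upright there. I have not seen it since the drawer closed.
- **Closing:** I pushed the drawer in at about 20 mm/s until it stopped at the same depth. The push there read 13–15 N. Counting the vertical rub on the front, the highest total I saw was about 16–17 N, under the 18 N limit. Forces were read only at the end of each move call.
- **Last checks:** After backing off, the final wrist and scene pictures show the drawer at its latched position. The bystanders and orange look-alikes appear unmoved, and the wrist force is about 0 N.
- **Hitch:** On the way to the loupe, the last joint reached its limit and the tool tilted about 6° in free air. I corrected it by turning the tool about 40° for the grasp.

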